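# Take a height on a study cast with the height gauge and lock it

## Robot

A 6-joint arm with a two-finger parallel gripper is mounted at the origin on the work surface. World frame = base frame: x ahead of the robot, y to its left, z up, the work surface at z = 0. Lengths are in m, angles in rad, forces in N, time in s.
With the tool pointing down it reaches from about 0.275 to 0.825 m from the base axis. Payload 4.9 kg.
Tool frame: the origin (TCP) lies midway between the tips of the shut fingers; the grasp point (between the pads) lies 19 mm behind it (ctrl.grip_depth is the distance from the TCP to the grasp point, in m); y points along the fingers, x is the direction in which the jaws open and shut, and the axes are right-handed (so a half turn about y gives the same grasp; the last joint's range is limited). The gripper opens to 85 mm and grips with 20 to 120 N. Pads are 22 mm wide; open, the fingers measure 114 mm over their backs; the gripper's body (76 mm by 85 mm) begins 54 mm behind the grasp point. The pads swing forward as they close: fully open they stand 13 mm farther back than shut.
Start: joints at [-1.329, 0.326, -0.193, 1.052, 0, 1.437], TCP at [0.202, -0.512, 0.231] pointing down, gripper open.
Joint ranges: [-2.65, 2.65], [-0.97, 1.79], [-1.3, 1.35], [-1.93, 2.1], [-1.47, 1.37], [-3.14, 3.14]. Speed limits (rad/s): [2.57, 2.57, 3.14, 3.14, 3.14, 3.14].

## Interface

Orientations are given as [roll, pitch, yaw] about the fixed x, y, z axes, in that order (R = Rz(yaw) Ry(pitch) Rx(roll)).
In Python, from station import ctrl gives the robot as it stands.
- The arm moves only by the tool arm_command, never from a script. Its argument "series" is a list of rows, each a list of 7 numbers: the closure, from 0 (fully open) to 1 (shut), then the shift along the tool's x, y, z in mm, then the turn, a rotation vector about the tool's x, y, z in rad. In form: [[gripper, x, y, z, wx, wy, wz], ...]. A call has 1 to 5 rows; each row is the pose to reach, as a shift and turn from the pose commanded when the call began, along the tool's axes at that moment; what a row does not reach only later rows make up. A row lasts 1/10 s, in which the tool goes at most 50 mm and 8.59 degrees, less where a joint would pass 70% of its speed; a pose out of reach is approached as far as the arm can. A call with a gripper value outside its range is refused whole. The fingers move at their own pace and stop on an object; "squeeze" is the grip in N (left out, the last holds). Time passes only in rows, so rows that repeat a pose let the fingers close. It gives the time, the measured TCP pose, the force and the opening at its end, in the units of the state.
- ctrl.get_state(): the state, without advancing time (a new reading comes with each control period).
- ctrl.read_camera(name): name is "scene" or "top"; returns (picture, depth): 480x640x3 uint8, red, green, blue; 480x640 float32, m along the optical axis (not along the pixel's ray), 0 where there is no reading.
- ctrl.calibration(name): a dict with "vfov" (degrees; the focal length in pixels is half the picture's height over the tangent of half this angle, whatever the lens; pixels are square), "cx", "cy" (the principal point, pixels), "R" (3x3) and "t" (3): a world point X has camera coordinates R X + t. Camera axes: x right, y down, z forward; pixel columns grow to the right and rows downward; lengths in m; the calibration is good to about 2 mm. A picture is of the moment at which its call begins. calibration takes no time and is no camera call.
- ctrl.finish_job(): hands the job in, once; it reports no verdict.
The state is a dict: "clock": time; "q": joint angles; "dq": joint speeds; "effort": joint torques, N m; "tcp_pos": TCP position; "ee_rot": TCP orientation; "wrist_force": force on the tool from outside, world axes, zero at the start; "moment": the same for the moment, N m; "grip_width": opening from 0.0 (shut) to 1.0 (fully open).
Only numpy, scipy, OpenCV 4.12 (cv2) and the standard library are available. Lean on these libraries where they do the work, as an engineer would, in place of code of your own. Each camera call takes 0.05 s, during which the arm holds its last target.

## Task

Measure the plaster study cast that stands under the height gauge's foot: slide the gauge's carriage down until the foot just rests on the cast's front teeth, then push the clamp lever down until it is tight so that the height stays locked, and let go. Be gentle, since plaster edges chip easily: the foot must touch but not be pressed hard on the teeth at any time, and the cast must stay where it stands. Leave everything else on the counter as it is.

Things in the scene. Friction and masses are not known exactly. Their poses are not given: they have to be found in the camera images.
- gauge: Stainless height gauge, fixed. Origin: on the counter under the column's axis; z up; -x is the side the foot reaches out to (about towards the robot); +y is the side of the clamp lever. Base 112 x 96 x 28 mm (from 48 mm in front of the column's axis to 64 mm behind); column 12 x 24 mm, 248 mm high. Its sliding carriage is a block 40 x 48 x 60 mm that carries foot, grip and clamp lever.
- carriage (a joint): Carriage on the column, m: 0 at the top of its travel, grows as it is lowered, 0.070 at the bottom stop. The foot's flat underside is (0.100 - value) above the counter. It slides stiffly and stays where it is left: with 0.32 kg of weight and 6 N of drag it needs about 3 N of push to go down and 9 N to go up.
- grip (a point): Centre of the carriage's grip: a black knurled round bar 18 mm thick, 46 mm long, level along the gauge's y axis, on the side away from the clamp lever: 82 mm to -y and 4 mm to -x of the column's axis, 36 mm above the foot's underside. Fixed to the carriage: pinch it or push on its top to slide the carriage. Axes as the gauge's.
- foot (a point): Centre of the flat underside of the measuring foot at the end of the carriage's arm: a steel plate 20 x 18 mm, 8 mm thick, 95 mm in front (-x) of the column's axis. It is part of the carriage.
- clamp (a joint): Clamp lever, rad: 0 when it stands 0.6 above level (loose), grows as it is pushed down, level at 0.6. Its screw bites on the column from about 0.75 and is tight from 1.05; end stop at 1.3. It turns stiffly and stays where it is left: about 2 N at the ball while loose, 3 N near the stop. The push also loads the carriage until the screw bites.
- clamp_ball (a point): Centre of the black ball, 18 mm across, at the end of the clamp lever. The lever swings up and down about an axis along the gauge's x axis, on the carriage 11 mm to +y of the column's axis and 50 mm above the foot's underside; the ball is 74 mm from that axis, in a plane 40 mm in front (-x) of the column's axis.
- cast_a: Study cast of buff dental stone: base 68 mm wide, 59 mm deep, a U of teeth on top, 0.14 kg, loose. The three casts differ in height: 34 to 54 mm up to the front teeth, not told. Origin: on the counter under the front teeth; x out of the mouth. One of the three, not always the same, stands under the foot, teeth to the column, origin within 4 mm of its centre; the others wait 0.2 m to the sides.
- cast_b: Another of the three study casts, as cast_a but of another height.
- cast_c: Another of the three study casts, as cast_a but of another height.
- jar: Squat glass jar with a chrome flip lid, 74 mm across and 74 mm high, loose. Origin: centre of its underside.
- mouth_prop: Teal plastic mouth prop, a ribbed wedge 38 x 22 mm and 25 mm high with a short stub, loose. Origin: centre of its underside.
- tweezers: Steel bracket tweezers lying flat, 130 mm long, 20 mm wide and 5 mm thick, loose. Origin: their middle, on the counter; x along them.
- plier_stand: Black slotted aluminium stand, 84 x 200 mm, with three steel bracket pliers upright in it, 176 mm high in all; fixed. Origin: centre of its underside, y along it.
- bracket_tray: White tray, 85 x 130 mm and 14 mm high, with ten compartments of brackets; fixed. Origin: centre of its underside.
Things that resemble listed ones, but are neither listed nor needed, are in the scene too. Leave any orange look-alike of the gauge alone. What is shaped like the cast_a but red is not meant.

How it is judged:
On the way, in this order (a step that is already met when the one before it is completed fails the run):
1. the foot rests on the front teeth of the cast, the clamp still loose ((contact force between carriage and cast_a above 0.3 N or contact force between carriage and cast_b above 0.3 N or contact force between carriage and cast_c above 0.3 N) and value of joint clamp below 0.75 rad), for 0.2 s.
2. the clamp lever is pushed down tight with the foot still resting on the cast ((contact force between carriage and cast_a above 0.3 N or contact force between carriage and cast_b above 0.3 N or contact force between carriage and cast_c above 0.3 N) and value of joint clamp above 1.05 rad), for 0.2 s.
At the end, for the whole second after the job is handed in: The foot rests on the front teeth of the cast under it (contact force above 0.3 N), the carriage is still, the clamp lever is down and tight (joint above 1.05 rad), and nothing is held (all of step 2 and velocity of joint carriage between -0.002 and 0.002 m/s); the robot touches nothing.
It fails at once if the foot is pressed on a cast with more than 20 N (contact force between carriage and cast_a above 20 N or contact force between carriage and cast_b above 20 N or contact force between carriage and cast_c above 20 N).
It fails at once if a cast is moved by more than 5 mm (distance of any of cast_a, cast_b, cast_c from where it was at the start of the episode above 0.005 m).
It fails at once if the jar, the mouth prop or the tweezers are moved by more than 15 mm (distance of any of jar, mouth_prop, tweezers from where it was at the start of the episode above 0.015 m).
It also fails if it takes over 59 s, if anything falls off the work surface, if the arm or the gripper's body presses on something with over 40 N, if the wrist force passes 120 N, or if a joint passes its speed limit or range.

## Working session

There is one attempt and no reset: what is moved stays moved. The work goes in short steps, Python scripts to look and compute and a tool call to move; the robot and the scene stay as the last step left them, time stands still between calls to the robot, and variables do not carry over. Pictures are saved under pics/ and viewed, and the job is handed in when it is done.

Besides the shell and the picture viewer there is one more tool, called after "Request:" by a JSON object that holds its "api" and its "payload", one argument or row to a line. arm_command: Moves the arm, as the interface text tells. Its arguments: {"type":"object","properties":{"series":{"type":"array","items":{"type":"array","items":{"type":"number"}}},"squeeze":{"type":"number"}},"required":["series"]}

```bash
ls; mkdir -p pics
cat > h.py <<'E'
import numpy as np, cv2
from station import ctrl
def cap(n,tag):
    p,d=ctrl.read_camera(n)
    cv2.imwrite(f'pics/{tag}.png',p[:,:,::-1]); np.savez(f'{tag}.npz',p=p,d=d)
    return p,d
def pts(d,n):
    c=ctrl.calibration(n); f=240/np.tan(np.radians(c['vfov'])/2)
    v,u=np.mgrid[:480,:640]
    P=np.stack([(u-c['cx'])/f*d,(v-c['cy'])/f*d,d],-1)
    return (P-np.array(c['t']))@np.array(c['R'])
E
python3 - <<'E'
from h import *
for n in('scene','top'):
    cap(n,n+'0'); print(ctrl.calibration(n))
print(ctrl.get_state(),ctrl.grip_depth)
E
```

```text
pics
{'vfov': 57.28365763522092, 'cx': 318.474233380122, 'cy': 244.49289046693045, 'R': array([[-0.65361075,  0.75682862,  0.00185007],
       [ 0.64369888,  0.55719222, -0.52458419],
       [-0.39805117, -0.34168298, -0.85135657]]), 't': array([ 0.29533343, -0.22290375,  1.63337026])}
{'vfov': 46.52298663806949, 'cx': 319.70198297251335, 'cy': 243.8531295237548, 'R': array([[ 0.02529546, -0.99967533,  0.00306057],
       [-0.97040133, -0.02529002, -0.2401701 ],
       [ 0.24016952,  0.00310523, -0.970726  ]]), 't': array([1.22893509e-03, 4.91155788e-01, 1.42604330e+00])}
{'clock': 0.1, 'q': array([-1.32921717e+00,  3.26863026e-01, -1.93500982e-01,  1.05200832e+00,
       -4.39555092e-05,  1.43666085e+00]), 'dq': array([-0.00036684, -0.00183135,  0.00324192,  0.00059426, -0.00054631,
       -0.00064497]), 'effort': array([ 6.05256191e-04, -4.44238722e+01,  2.63037854e+01,  7.91538914e-03,
       -1.69952050e-04, -1.87319813e-06]), 'tcp_pos': array([ 0.20171754, -0.51109854,  0.23057732]), 'ee_rot': array([-1.57062912e+00,  1.56772486e-03, -1.19508153e+00]), 'wrist_force': array([-0.43952461, -0.55809873,  0.6494552 ]), 'moment': array([-0.02979063, -0.00198831,  0.03799171]), 'grip_width': 0.9984854853860238} 0.0187
```

View pics/scene0.png

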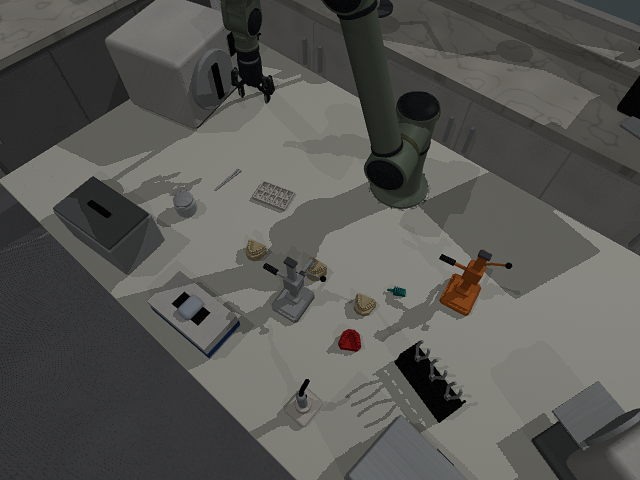

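View pics/top0.png

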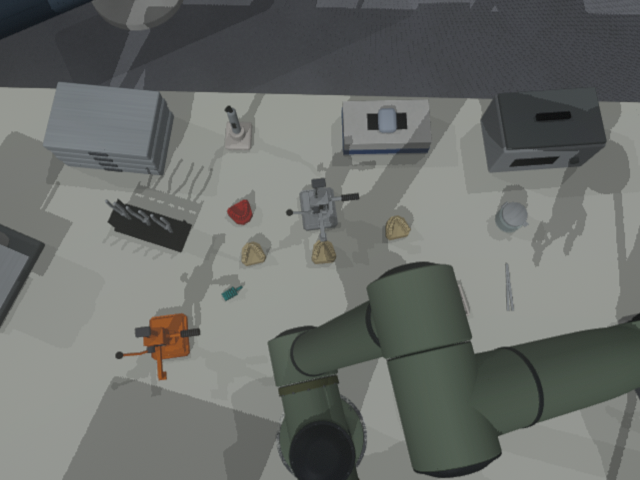

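The scene view shows the grey gauge at about (293,290), with a cast under its foot at (316,268). Its black grip is at (271,268) and the clamp ball at (323,279). In the top view, the ball is at (290,212), the grip at (350,197) and the foot near (323,240). Next I'll measure these.

Run:
```python
from h import *
for n,box in(('scene',(235,225,120,110)),('top',(265,165,120,110))):
    z=np.load(n+'0.npz'); p,d=z['p'],z['d']; P=pts(d,n); np.save(n+'P.npy',P)
    x,y,w,h=box
    cv2.imwrite(f'pics/{n}z.png',cv2.resize(p[y:y+h,x:x+w,::-1],None,fx=5,fy=5,interpolation=cv2.INTER_CUBIC))
    c=P[y:y+h,x:x+w]; q=p[y:y+h,x:x+w].astype(int)
    dark=((q.max(-1)<45)&(c[...,2]>.05)).astype(np.uint8)
    k,l,s,ce=cv2.connectedComponentsWithStats(dark)
    for i in range(1,k):
        if s[i,4]>8:
            m=l==i; print(n,s[i],ce[i]+[x,y],c[m].mean(0).round(4),c[m].min(0).round(3),c[m].max(0).round(3))
    print('mm',c[c[...,2]>.22].mean(0) if (c[...,2]>.22).any() else None)
```

```text
scene [49 32 14 12 81] [290.09876543 262.34567901] [0.5984 0.0255 0.2452] [0.586 0.009 0.224] [0.61  0.042 0.252]
scene [28 38 16 12 89] [270.17977528 268.47191011] [ 0.607  -0.0557  0.1251] [ 0.594 -0.078  0.114] [ 0.616 -0.034  0.131]
scene [64 46  6  6 19] [301.73684211 273.        ] [0.563  0.0313 0.1411] [0.557 0.022 0.132] [0.568 0.04  0.147]
scene [85 51  6  6 31] [322.58064516 278.4516129 ] [0.5474 0.0974 0.1676] [0.54  0.087 0.155] [0.553 0.105 0.173]
mm [0.7230372  0.16506085 0.57416478]
mm [0.45593869 0.01508597 0.61553694]
```

Run:
```python
from h import *
# height maps along top view: print z for gauge region
for n,(x,y,w,h) in (('top',(285,180,80,85)),):
    P=np.load(n+'P.npy')[y:y+h,x:x+w]
    for r in range(0,h,4): print(y+r,' '.join('%3d'%round(1000*P[r,c,2]) for c in range(0,w,3)))
    print(P[0,0],P[0,-1],P[-1,0])
```

```text
180   4  -3  -5  -3   4   3  -2  -2   4 243 253 247 244 245   2  -2   0  -4  -6   0  -2   3   0   5   1  -1   1
184  -2  -4   2  -5  -2   0  -1  -2  -2 246 246 249 247 241   3   5   2  -2  -2   8   4  -3  -1   0  -1   5   1
188  -6   3   0  -7  -6   3  -2  -7  -5   2 222 217 218  21  22  23  -1   2  -2  -5  -3   0  -2  -1   3   3  -1
192  -2  -5   3  -9   0  24  28  27 148 149 193 190 184 150 152  21  13  -3   1   9   1  -4  -1  -1   0  -3   3
196   3   1  -1  -8  -1  23  34  26 150 147 159 156 159 147 1502  29  21   3 121 132 130 125 128 132 130   0  -1
200  -6   3   3   2  -3  20  28  29 125 152 150 152 152 152 153 125 122   2   1 123 122  -6  -3   2  -6  -3   3
204   8   7  -1  -2   5  26  23  28  33 150 150 146 148 155 148  35  20   0   4   7   1   2   2  -2   2  -4  -4
208   1  -4  -1  -1   2   2  25  24 1502 137 146 141 117 111 107  32  21  -1   3   3   0   1   1  -1  -5   3   5
212   9 172 175 158 167 158 143 144 142 133 130 133 110  41  26  33  26  -3   4  -2   5   1  -5   0   0  -2   3
216   7  -1   1  -1  -2   2  26  32  34  27  27  26 117  35  32  28  25  24   1  -6  -1   
[... 773 characters left out ...]
   4   3  -4   0   0  -1   2   5
248   5   1   0  -1   1  -4   3   1  -2  -2  39  40  37  36  43  50  34  -6   0   4   2   5   2  -6   1  -2   1
252  -1  -1  -1  -1   1   5  -3   2   1  38  54  33  32  32  41  53  50   2   1  -6   2   2   5  -4  -1   0   2
256   3   5   1  -3   2  -1  -4   2   3  41  50  34  34  39  33  30  45   6  -5   0  -1  -2   3   5   4  -1   1
260  -5  -6  -2   5   1  -2   2  -8  -2   9  39  29  35  33  30  32  28  -1  -4   2   3   3  -3  -1  -4   4   6
264   4  -5   1   1   2  -1   0   0   0  -4  -3  -4   3   0  -4  -1   0   9  -2   2   4  -1   1   1   1  -2  -1
[0.68933581 0.11743787 0.00377413] [ 0.69810518 -0.10787324 -0.00377397] [0.44539916 0.10758933 0.00432371]
```

View pics/scenez.png

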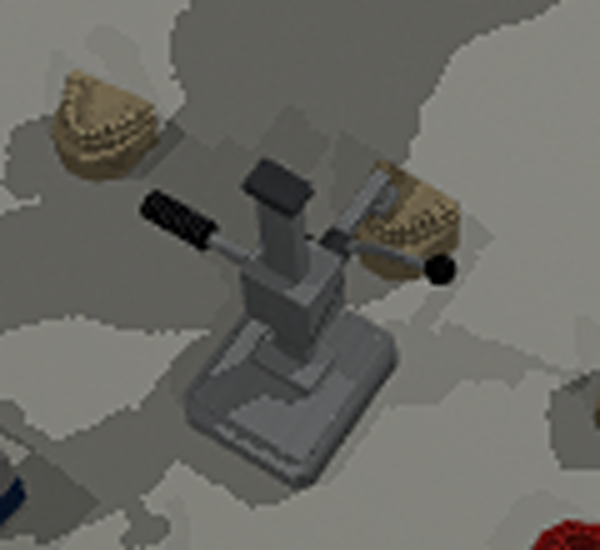

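View pics/topz.png

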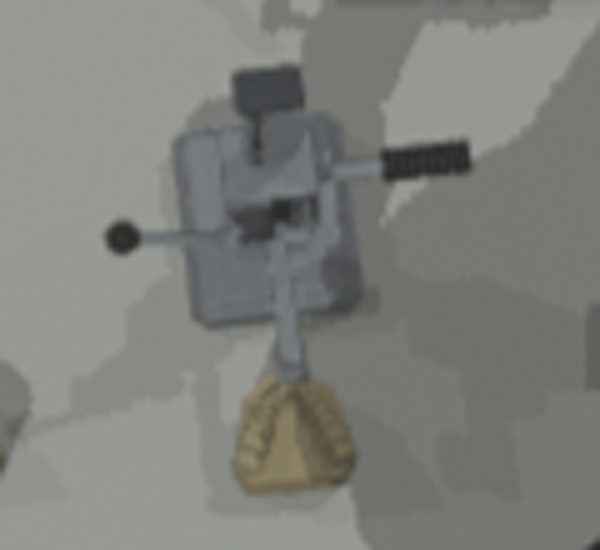

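```bash
cat >> h.py <<'E'
def ray(n,u,v):
    c=ctrl.calibration(n); f=240/np.tan(np.radians(c['vfov'])/2); R=np.array(c['R']);t=np.array(c['t'])
    o=-R.T@t; d=R.T@np.array([(u-c['cx'])/f,(v-c['cy'])/f,1]); return o,d/np.linalg.norm(d)
def tri(a,b):
    o1,d1=ray('scene',*a);o2,d2=ray('top',*b)
    s=np.linalg.lstsq(np.stack([d1,-d2],1),o2-o1,rcond=None)[0]
    p,q=o1+s[0]*d1,o2+s[1]*d2; return (p+q)/2,np.linalg.norm(p-q)
E
python3 - <<'E'
from h import *
def blobs(n,box,thr,zmin):
    z=np.load(n+'0.npz');p=z['p'];P=np.load(n+'P.npy');x,y,w,h=box
    q=p[y:y+h,x:x+w].max(-1).astype(int); c=P[y:y+h,x:x+w]
    k,l,s,ce=cv2.connectedComponentsWithStats((q<thr).astype(np.uint8))
    for i in range(1,k):
        if s[i,4]>15: m=l==i; print(n,thr,s[i],(ce[i]+[x,y]).round(2),np.median(c[m],0).round(4),c[m].min(0).round(3),c[m].max(0).round(3))
blobs('scene',(235,225,120,110),45,0)
blobs('top',(265,165,120,110),60,0);blobs('top',(265,165,120,110),75,0)
# foot & arm points, teeth of cast
P=np.load('topP.npy')
a=P[236:243,315:332]; 
for r in a[:, ::2]: print((r[:,2]*1000).round().astype(int))
for n in('scene','top'):
    P=np.load(n+'P.npy').reshape(-1,3); m=(abs(P[:,0]-.49)<.05)&(abs(P[:,1]-.02)<.05)&(P[:,2]>.02)&(P[:,2]<.066)
    Q=P[m]; print(n,len(Q),Q.min(0),Q.max(0),np.percentile(Q[:,2],[50,80,90,95,99]))
    m=(abs(P[:,0]-.6)<.15)&(abs(P[:,1]-.02)<.1)&(P[:,2]>.236)&(P[:,2]<.26); print(P[m].mean(0),P[m].min(0),P[m].max(0))
    m=(abs(P[:,0]-.51)<.03)&(abs(P[:,1]-.02)<.04)&(P[:,2]>.075)&(P[:,2]<.1); print('foot',P[m].round(3))
E
```

```text
scene 45 [49 32 14 12 81] [290.1  262.35] [0.5985 0.0247 0.2459] [0.586 0.009 0.224] [0.61  0.042 0.252]
scene 45 [28 38 16 12 90] [270.2  268.44] [ 0.6071 -0.0559  0.1255] [ 0.555 -0.114 -0.002] [ 0.616 -0.034  0.131]
scene 45 [64 46  6  6 19] [301.74 273.  ] [0.5629 0.0318 0.141 ] [0.557 0.022 0.132] [0.568 0.04  0.147]
scene 45 [85 51  6  6 31] [322.58 278.45] [0.5468 0.0978 0.1687] [0.54  0.087 0.155] [0.553 0.105 0.173]
scene 45 [ 0 96  5  9 26] [236.69 324.88] [ 0.7784 -0.0407  0.0282] [ 0.769 -0.043  0.013] [ 0.789 -0.038  0.045]
top 60 [77 29 17  7 87] [349.77 196.83] [ 0.6016 -0.0617  0.1269] [ 0.594 -0.083  0.118] [ 0.611 -0.041  0.133]
top 60 [53 40  5  7 19] [320.11 207.21] [0.5722 0.0153 0.1359] [0.557 0.01  0.117] [0.574 0.02  0.143]
top 60 [22 45  6  5 22] [289.14 212.  ] [0.543  0.0919 0.1706] [0.538 0.085 0.167] [0.549 0.097 0.176]
top 75 [ 48  14  13  19 110] [318.25 184.03] [0.5924 0.0212 0.2472] [0.134 0.004 0.156] [0.604 0.033 1.502]
top 75 [76 29 18  7 98] [349.74 196.83] [ 0.6019 -0.0616  0.1267] [ 0.594 -0.088  0.001] [ 0.639 -0.038  0.133]
top 75 [47 40 14  9
[... 1500 characters left out ...]
94]
 [ 0.507  0.001  0.093]
 [ 0.504  0.016  0.092]
 [ 0.503  0.013  0.098]
 [ 0.504  0.     0.095]
 [ 0.5    0.013  0.098]
 [ 0.501 -0.002  0.097]
 [ 0.497  0.013  0.098]
 [ 0.497  0.011  0.1  ]
 [ 0.499  0.008  0.093]
 [ 0.499  0.006  0.092]
 [ 0.499  0.003  0.093]
 [ 0.499  0.     0.094]
 [ 0.5   -0.002  0.088]
 [ 0.496  0.013  0.093]
 [ 0.496  0.011  0.092]
 [ 0.495  0.008  0.097]
 [ 0.497  0.005  0.089]
 [ 0.496  0.003  0.093]
 [ 0.496  0.     0.092]
 [ 0.497 -0.002  0.092]
 [ 0.493  0.013  0.094]
 [ 0.493  0.011  0.092]
 [ 0.494  0.008  0.092]
 [ 0.495  0.005  0.087]
 [ 0.495  0.003  0.085]
 [ 0.494  0.     0.092]
 [ 0.494 -0.002  0.092]
 [ 0.492  0.013  0.087]
 [ 0.492  0.011  0.086]]
```

Run:
```python
from h import *
for k,a,b in(('grip',(270.2,268.45),(349.75,196.83)),('ball',(322.58,278.45),(289.2,212.1)),('cap',(290.1,262.35),(318.25,184.03))):
    print(k,tri(a,b))
for u,v in((270.2,268.45),):
  o,d=ray('scene',u,v); print(o+d*(.121-o[2])/d[2])
o,d=ray('top',349.75,196.83); print(o+d*(.121-o[2])/d[2])
```

```text
grip (array([ 0.60468823, -0.06055915,  0.11678155]), np.float64(0.0024051380887338625))
ball (array([0.5453053 , 0.09358161, 0.16053776]), np.float64(0.003324223736549612))
cap (array([0.59500175, 0.02095028, 0.23559943]), np.float64(0.0010568816476381805))
[ 0.60556963 -0.05754288  0.121     ]
[ 0.60393861 -0.06136796  0.121     ]
```

Request:
{"api": "arm_command", "payload": {
  "series": [
    [1,-22,0,44,0,0,0],
    [1,-44,0,88,0,0,0],
    [1,-66,0,132,0,0,0],
    [1,-88,0,176,0,0,0],
    [1,-110,0,220,0,0,0]
  ],
  "squeeze": 40
}}

```text
clock: 0.6
tcp_pos: [0.3669, -0.3268, 0.2311]
ee_rot: [-1.571, 0.0, -1.196]
wrist_force: [0.9, -0.6, 0.4]
grip_width: 0.146
```

Request:
{"api": "arm_command", "payload": {
  "series": [
    [1,-22,0,44,0,0,0],
    [1,-44,0,88,0,0,0],
    [1,-66,0,132,0,0,0],
    [1,-88,0,176,0,0,0],
    [1,-110,0,220,0,0,0]
  ]
}}

```text
clock: 1.1
tcp_pos: [0.5313, -0.1436, 0.231]
ee_rot: [-1.571, 0.0, -1.195]
wrist_force: [1.2, -1.1, 0.1]
grip_width: -0.004
```

Request:
{"api": "arm_command", "payload": {
  "series": [
    [1,-20,0,40,0,0.12,0],
    [1,-40,0,80,0,0.236,0],
    [1,-51,0,101,0,0.236,0],
    [1,-51,0,101,0,0.236,0],
    [1,-51,0,101,0,0.236,0]
  ]
}}

```text
clock: 1.6
tcp_pos: [0.6052, -0.0607, 0.2305]
ee_rot: [-1.572, 0.0, -1.43]
wrist_force: [-0.2, -0.0, -0.0]
grip_width: -0.003
```

Run:
```python
from h import *
s=ctrl.get_state(); print(s)
```

```text
{'clock': 1.6, 'q': array([-2.20934602e-01,  4.36655188e-01, -2.90852557e-02,  1.10663538e+00,
       -4.90705119e-04,  2.77970357e+00]), 'dq': array([-0.02968037, -0.01691383, -0.01657018, -0.00155797, -0.00025948,
       -0.00019905]), 'effort': array([ 1.09796248e+00, -5.02595079e+01,  2.71508753e+01, -7.08000432e-02,
        6.58491533e-02,  9.22270759e-03]), 'tcp_pos': array([ 0.60521811, -0.0606517 ,  0.23052336]), 'ee_rot': array([-1.57244725e+00,  1.00285779e-04, -1.42984154e+00]), 'wrist_force': array([-0.19335495, -0.03471556, -0.01201576]), 'moment': array([-0.06543796,  0.01550714, -0.010754  ]), 'grip_width': -0.0027314533505027826}
```

Request:
{"api": "arm_command", "payload": {
  "series": [
    [1,0,25,0,0,0,0],
    [1,0,50,0,0,0,0],
    [1,0,75,0,0,0,0],
    [1,0,82,0,0,0,0],
    [1,0,82,0,0,0,0]
  ]
}}

```text
clock: 2.1
tcp_pos: [0.6041, -0.0618, 0.1484]
ee_rot: [-1.574, 0.001, -1.433]
wrist_force: [-0.0, -0.2, -0.0]
grip_width: 0.003
```

Run:
```python
from h import *
for n,(x,y,w,h) in(('scene',(215,205,150,130)),):
    p,d=cap(n,n+'1'); cv2.imwrite(f'pics/{n}1z.png',cv2.resize(p[y:y+h,x:x+w,::-1],None,fx=4,fy=4,interpolation=cv2.INTER_CUBIC))
print(ctrl.get_state()['wrist_force'],ctrl.get_state()['tcp_pos'])
```

```text
[-0.63147957 -0.08165666  0.28864707] [ 0.60524648 -0.06181547  0.14966621]
```

View pics/scene1z.png

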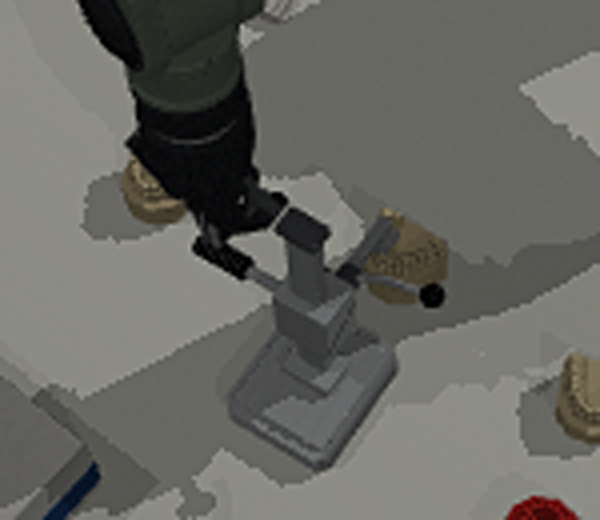

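The zoomed view shows the shut fingertips (about (205,240) in the zoom) just over the outer half of the grip bar, with nothing else near them. I'll descend gently.

Request:
{"api": "arm_command", "payload": {
  "series": [
    [1,0,6,0,0,0,0],
    [1,0,10,0,0,0,0],
    [1,0,13,0,0,0,0],
    [1,0,15,0,0,0,0],
    [1,0,16,0,0,0,0]
  ]
}}

```text
clock: 2.65
tcp_pos: [0.6056, -0.0609, 0.1331]
ee_rot: [-1.571, 0.0, -1.431]
wrist_force: [0.2, 0.2, -0.6]
grip_width: -0.004
```

Request:
{"api": "arm_command", "payload": {
  "series": [
    [1,0,1,0,0,0,0],
    [1,0,2,0,0,0,0],
    [1,0,3,0,0,0,0],
    [1,0,4,0,0,0,0],
    [1,0,4,0,0,0,0]
  ]
}}

```text
clock: 3.15
tcp_pos: [0.6056, -0.061, 0.1291]
ee_rot: [-1.571, 0.0, -1.431]
wrist_force: [0.5, -0.1, -0.4]
grip_width: 0.002
```

Request:
{"api": "arm_command", "payload": {
  "series": [
    [1,0,1,0,0,0,0],
    [1,0,2,0,0,0,0],
    [1,0,3,0,0,0,0],
    [1,0,4,0,0,0,0],
    [1,0,4,0,0,0,0]
  ]
}}

```text
clock: 3.65
tcp_pos: [0.6057, -0.061, 0.1253]
ee_rot: [-1.571, -0.0, -1.431]
wrist_force: [-0.7, 0.0, 2.2]
grip_width: 0.001
```

Request:
{"api": "arm_command", "payload": {
  "series": [
    [1,0,2,0,0,0,0],
    [1,0,4,0,0,0,0],
    [1,0,6,0,0,0,0],
    [1,0,8,0,0,0,0],
    [1,0,10,0,0,0,0]
  ]
}}

```text
clock: 4.15
tcp_pos: [0.6057, -0.061, 0.1151]
ee_rot: [-1.571, -0.0, -1.431]
wrist_force: [-0.6, 0.1, 2.6]
grip_width: 0.004
```

Request:
{"api": "arm_command", "payload": {
  "series": [
    [1,0,1,0,0,0,0],
    [1,0,2,0,0,0,0],
    [1,0,3,0,0,0,0],
    [1,0,4,0,0,0,0],
    [1,0,5,0,0,0,0]
  ]
}}

```text
clock: 4.65
tcp_pos: [0.6057, -0.061, 0.1102]
ee_rot: [-1.571, -0.0, -1.431]
wrist_force: [-0.3, -0.1, 3.0]
grip_width: -0.003
```

Run:
```python
from h import *
for n,(x,y,w,h) in(('scene',(235,205,130,110)),):
    p,d=cap(n,n+'2'); cv2.imwrite(f'pics/{n}2z.png',cv2.resize(p[y:y+h,x:x+w,::-1],None,fx=5,fy=5,interpolation=cv2.INTER_CUBIC))
print(ctrl.get_state()['wrist_force'],ctrl.get_state()['tcp_pos'])
```

```text
[ 0.80268815 -0.51480337  2.56896047] [ 0.60570631 -0.06098941  0.11009548]
```

View pics/scene2z.png

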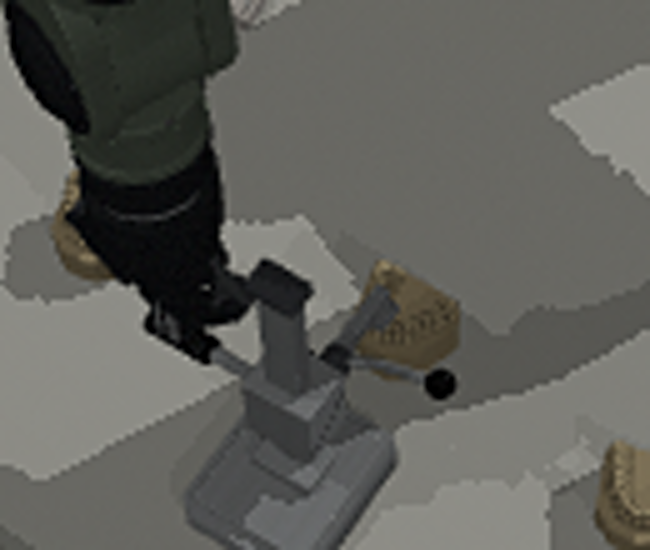

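The carriage is following (ball at about (440,383) in the zoom, foot over the cast at (380,300)) with a steady push of about 3 N. I'll keep going in small steps.

Request:
{"api": "arm_command", "payload": {
  "series": [
    [1,0,1,0,0,0,0],
    [1,0,2,0,0,0,0],
    [1,0,3,0,0,0,0],
    [1,0,4,0,0,0,0],
    [1,0,5,0,0,0,0]
  ]
}}

```text
clock: 5.2
tcp_pos: [0.6057, -0.061, 0.1052]
ee_rot: [-1.571, -0.0, -1.431]
wrist_force: [-0.6, -0.4, 3.2]
grip_width: 0.001
```

Request:
{"api": "arm_command", "payload": {
  "series": [
    [1,0,0.5,0,0,0,0],
    [1,0,1,0,0,0,0],
    [1,0,1.5,0,0,0,0],
    [1,0,2,0,0,0,0]
  ]
}}

```text
clock: 5.6
tcp_pos: [0.6057, -0.061, 0.1033]
ee_rot: [-1.571, -0.0, -1.431]
wrist_force: [-0.2, -0.5, 2.3]
grip_width: -0.001
```

Request:
{"api": "arm_command", "payload": {
  "series": [
    [1,0,0.5,0,0,0,0],
    [1,0,1,0,0,0,0]
  ]
}}

```text
clock: 5.8
tcp_pos: [0.6057, -0.061, 0.1023]
ee_rot: [-1.571, -0.0, -1.431]
wrist_force: [-0.2, -0.1, 3.3]
grip_width: 0.002
```

Request:
{"api": "arm_command", "payload": {
  "series": [
    [1,0,0.4,0,0,0,0],
    [1,0,0.8,0,0,0,0]
  ]
}}

```text
clock: 6.0
tcp_pos: [0.6057, -0.061, 0.1015]
ee_rot: [-1.571, -0.0, -1.431]
wrist_force: [0.4, -0.3, 3.0]
grip_width: 0.001
```

Request:
{"api": "arm_command", "payload": {
  "series": [
    [1,0,0.4,0,0,0,0],
    [1,0,0.8,0,0,0,0]
  ]
}}

```text
clock: 6.2
tcp_pos: [0.6057, -0.061, 0.1007]
ee_rot: [-1.571, -0.0, -1.431]
wrist_force: [1.1, -0.5, 2.6]
grip_width: -0.001
```

Request:
{"api": "arm_command", "payload": {
  "series": [
    [1,0,0.4,0,0,0,0],
    [1,0,0.8,0,0,0,0]
  ]
}}

```text
clock: 6.4
tcp_pos: [0.6057, -0.061, 0.0999]
ee_rot: [-1.571, -0.0, -1.431]
wrist_force: [0.1, -0.3, 3.4]
grip_width: -0.003
```

Request:
{"api": "arm_command", "payload": {
  "series": [
    [1,0,0.4,0,0,0,0],
    [1,0,0.8,0,0,0,0]
  ]
}}

```text
clock: 6.6
tcp_pos: [0.6057, -0.061, 0.0991]
ee_rot: [-1.571, -0.0, -1.431]
wrist_force: [0.4, -0.2, 3.1]
grip_width: 0.005
```

Request:
{"api": "arm_command", "payload": {
  "series": [
    [1,0,0.4,0,0,0,0],
    [1,0,0.8,0,0,0,0]
  ]
}}

```text
clock: 6.8
tcp_pos: [0.6057, -0.061, 0.0983]
ee_rot: [-1.571, -0.0, -1.431]
wrist_force: [0.1, -0.7, 2.8]
grip_width: 0.0
```

Request:
{"api": "arm_command", "payload": {
  "series": [
    [1,0,0.3,0,0,0,0],
    [1,0,0.6,0,0,0,0]
  ]
}}

```text
clock: 7.0
tcp_pos: [0.6057, -0.061, 0.0977]
ee_rot: [-1.571, 0.0, -1.431]
wrist_force: [0.1, -0.8, 2.7]
grip_width: -0.001
```

Request:
{"api": "arm_command", "payload": {
  "series": [
    [1,0,0.3,0,0,0,0],
    [1,0,0.6,0,0,0,0]
  ]
}}

```text
clock: 7.2
tcp_pos: [0.6057, -0.061, 0.0971]
ee_rot: [-1.571, -0.0, -1.431]
wrist_force: [1.9, -1.0, 2.0]
grip_width: 0.002
```

Run:
```python
from h import *
for n,(x,y,w,h) in(('scene',(285,235,60,60)),):
    p,d=cap(n,n+'3'); cv2.imwrite(f'pics/{n}3z.png',cv2.resize(p[y:y+h,x:x+w,::-1],None,fx=10,fy=10,interpolation=cv2.INTER_CUBIC))
    P=pts(d,n); np.set_printoptions(linewidth=200)
    q=P.reshape(-1,3); m=(abs(q[:,0]-.5)<.02)&(abs(q[:,1]-.01)<.03)&(q[:,2]>.03); print((q[m]*1000).round().astype(int)[:60].tolist())
```

```text
[[484, -20, 661], [482, -20, 659], [482, -17, 661], [481, -15, 661], [486, -18, 660], [485, -17, 661], [483, -16, 659], [482, -14, 660], [481, -12, 661], [487, -17, 659], [485, -17, 658], [484, -15, 658], [483, -13, 659], [482, -11, 659], [481, -10, 659], [480, -5, 662], [489, -19, 656], [487, -18, 656], [485, -17, 656], [484, -15, 656], [484, -12, 658], [483, -11, 657], [481, -9, 657], [494, -20, 657], [493, -18, 657], [490, -18, 656], [488, -17, 655], [486, -16, 654], [488, -12, 657], [485, -11, 656], [484, -10, 656], [483, -8, 656], [482, -6, 656], [480, -2, 658], [494, -20, 654], [494, -17, 656], [490, -18, 653], [490, -16, 654], [487, -15, 653], [487, -12, 654], [487, -10, 656], [484, -10, 654], [484, -7, 655], [482, -6, 654], [483, -3, 657], [480, 0, 657], [494, -20, 652], [492, -19, 651], [491, -17, 652], [491, -14, 653], [489, -13, 652], [487, -12, 652], [487, -10, 653], [486, -8, 654], [486, -5, 655], [484, -5, 653], [483, -2, 655], [481, -2, 654], [481, 1, 655], [499, -18, 654]]
```

View pics/scene3z.png

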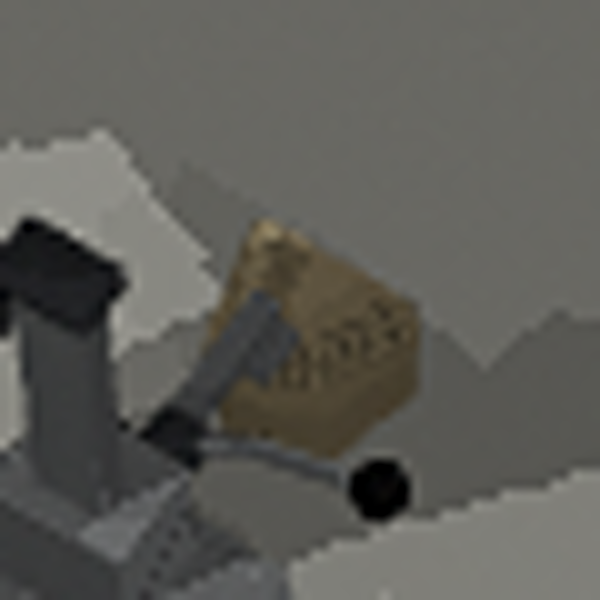

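The foot (zoom (275,335)) now sits just above the front teeth. No rise in force yet, so I'll continue.

Request:
{"api": "arm_command", "payload": {
  "series": [
    [1,0,0.3,0,0,0,0],
    [1,0,0.6,0,0,0,0]
  ]
}}

```text
clock: 7.45
tcp_pos: [0.6057, -0.061, 0.0965]
ee_rot: [-1.571, -0.0, -1.431]
wrist_force: [0.5, 0.3, 3.1]
grip_width: 0.002
```

Request:
{"api": "arm_command", "payload": {
  "series": [
    [1,0,0.3,0,0,0,0],
    [1,0,0.6,0,0,0,0]
  ]
}}

```text
clock: 7.65
tcp_pos: [0.6057, -0.061, 0.0959]
ee_rot: [-1.571, -0.0, -1.431]
wrist_force: [0.3, 0.4, 2.3]
grip_width: -0.0
```

Request:
{"api": "arm_command", "payload": {
  "series": [
    [1,0,0.3,0,0,0,0],
    [1,0,0.6,0,0,0,0]
  ]
}}

```text
clock: 7.85
tcp_pos: [0.6057, -0.061, 0.0953]
ee_rot: [-1.571, -0.0, -1.431]
wrist_force: [0.8, 0.3, 3.5]
grip_width: -0.001
```

Request:
{"api": "arm_command", "payload": {
  "series": [
    [1,0,0.3,0,0,0,0],
    [1,0,0.6,0,0,0,0]
  ]
}}

```text
clock: 8.05
tcp_pos: [0.6057, -0.061, 0.0948]
ee_rot: [-1.571, -0.0, -1.431]
wrist_force: [-0.3, -0.3, 4.6]
grip_width: 0.002
```

Request:
{"api": "arm_command", "payload": {
  "series": [
    [1,0,0.2,0,0,0,0],
    [1,0,0.3,0,0,0,0]
  ]
}}

```text
clock: 8.25
tcp_pos: [0.6058, -0.061, 0.0948]
ee_rot: [-1.57, -0.0, -1.431]
wrist_force: [-0.0, 0.4, 6.6]
grip_width: -0.002
```

Request:
{"api": "arm_command", "payload": {
  "series": [
    [1,0,0.2,0,0,0,0],
    [1,0,0.2,0,0,0,0]
  ]
}}

```text
clock: 8.45
tcp_pos: [0.6058, -0.061, 0.0948]
ee_rot: [-1.57, -0.0, -1.431]
wrist_force: [-0.8, 0.1, 6.6]
grip_width: -0.002
```

Request:
{"api": "arm_command", "payload": {
  "series": [
    [1,0,0.2,0,0,0,0],
    [1,0,0.2,0,0,0,0],
    [1,0,0.2,0,0,0,0],
    [1,0,0.2,0,0,0,0]
  ]
}}

```text
clock: 8.85
tcp_pos: [0.6058, -0.061, 0.0947]
ee_rot: [-1.57, -0.0, -1.431]
wrist_force: [-1.0, -1.0, 7.8]
grip_width: -0.001
```

Run:
```python
from h import *
for n,(x,y,w,h) in(('scene',(285,235,60,60)),):
    p,d=cap(n,n+'4'); cv2.imwrite(f'pics/{n}4z.png',cv2.resize(p[y:y+h,x:x+w,::-1],None,fx=10,fy=10,interpolation=cv2.INTER_CUBIC))
print(ctrl.get_state()['wrist_force'])
```

```text
[-0.39307767 -0.76337213  8.17382314]
```

View pics/scene4z.png

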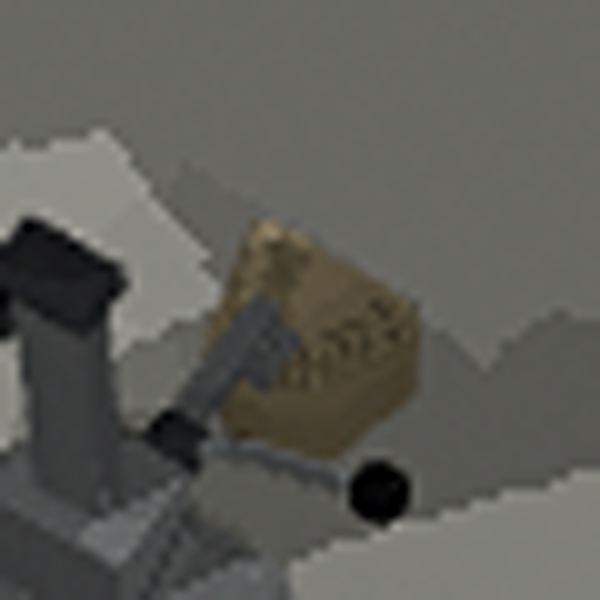

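Request:
{"api": "arm_command", "payload": {
  "series": [
    [1,0,-1,0,0,0,0],
    [1,0,-4,0,0,0,0],
    [1,0,-20,0,0,0,0],
    [1,0,-50,0,0,0,0],
    [1,0,-90,0,0,0,0]
  ]
}}

```text
clock: 9.4
tcp_pos: [0.6035, -0.0604, 0.1824]
ee_rot: [-1.576, 0.002, -1.431]
wrist_force: [0.7, -1.0, -0.1]
grip_width: -0.001
```

Request:
{"api": "arm_command", "payload": {
  "series": [
    [1,0,-40,0,0,0,0],
    [1,0,-80,0,0,0,0],
    [1,0,-105,0,0,0,0],
    [1,0,-105,0,0,0,0]
  ]
}}

```text
clock: 9.8
tcp_pos: [0.6072, -0.0612, 0.293]
ee_rot: [-1.565, -0.002, -1.431]
wrist_force: [0.7, 0.4, -0.0]
grip_width: -0.002
```

Request:
{"api": "arm_command", "payload": {
  "series": [
    [1,-40,0,-10,0,0,0],
    [1,-80,0,-20,0,0,0],
    [1,-120,0,-30,0,0,0],
    [1,-164,0,-38.5,0,0,0],
    [1,-164,0,-38.5,0,0,0]
  ]
}}

```text
clock: 10.3
tcp_pos: [0.5416, 0.1003, 0.2877]
ee_rot: [-1.574, 0.002, -1.425]
wrist_force: [0.6, -0.6, -0.4]
grip_width: 0.001
```

Run:
```python
from h import *
ims=[]
for n,(x,y,w,h) in(('scene',(250,225,100,80)),('top',(270,170,100,80))):
    p,d=cap(n,n+'5'); ims.append(cv2.resize(p[y:y+h,x:x+w,::-1],None,fx=4,fy=5,interpolation=cv2.INTER_CUBIC))
    q=p[...].max(-1)
    P=pts(d,n)
    x,y,w,h={'scene':(310,275,25,22),'top':(278,200,22,30)}[n]
    k,l,s,ce=cv2.connectedComponentsWithStats((q[y:y+h,x:x+w]<(45 if n=='scene' else 60)).astype(np.uint8))
    for i in range(1,k): print(n,s[i],ce[i]+[x,y],np.median(P[y:y+h,x:x+w][l==i],0))
cv2.imwrite('pics/five.png',np.hstack(ims))
print(ctrl.get_state()['wrist_force'],ctrl.get_state()['tcp_pos'])
```

```text
scene [10  6  6  6 30] [322.36666667 283.63333333] [0.54738538 0.09716988 0.13404499]
top [20  0  2 30 34] [298.88235294 215.02941176] [0.35589589 0.04126047 0.76526719]
[1.58119756 0.20416367 0.21717168] [0.54371008 0.09686241 0.28787151]
```

View pics/five.png

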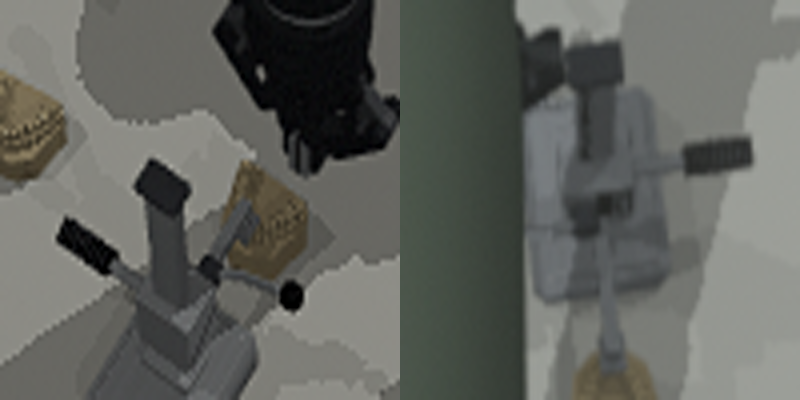

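Scene view: the foot stays on the teeth, and the ball is unchanged at pixel (322,284). The fingertips are above it, so I'll descend beside the column.

Request:
{"api": "arm_command", "payload": {
  "series": [
    [1,0,30,0,0,0,0],
    [1,0,65,0,0,0,0],
    [1,0,100,0,0,0,0],
    [1,0,130,0,0,0,0],
    [1,0,138,0,0,0,0]
  ]
}}

```text
clock: 10.9
tcp_pos: [0.5422, 0.0945, 0.1469]
ee_rot: [-1.578, 0.0, -1.433]
wrist_force: [-1.3, -0.4, 0.9]
grip_width: 0.001
```

Request:
{"api": "arm_command", "payload": {
  "series": [
    [1,0,2,0,0,0,0],
    [1,0,4,0,0,0,0],
    [1,0,4,0,0,0,0]
  ]
}}

```text
clock: 11.2
tcp_pos: [0.5458, 0.0958, 0.1482]
ee_rot: [-1.569, -0.0, -1.431]
wrist_force: [0.3, -0.7, -0.1]
grip_width: 0.005
```

Run:
```python
from h import *
for n,(x,y,w,h) in(('scene',(250,205,110,100)),):
    p,d=cap(n,n+'6'); cv2.imwrite(f'pics/{n}6z.png',cv2.resize(p[y:y+h,x:x+w,::-1],None,fx=6,fy=6,interpolation=cv2.INTER_CUBIC))
o,dd=ray('scene',322.37,283.63); print(o+dd*(.127-o[2])/dd[2])
print(ctrl.get_state()['wrist_force'],ctrl.get_state()['tcp_pos'])
```

```text
[0.54445942 0.09461892 0.127     ]
[ 0.76688295 -0.37309501  0.65303536] [0.54582009 0.09591144 0.14836173]
```

View pics/scene6z.png

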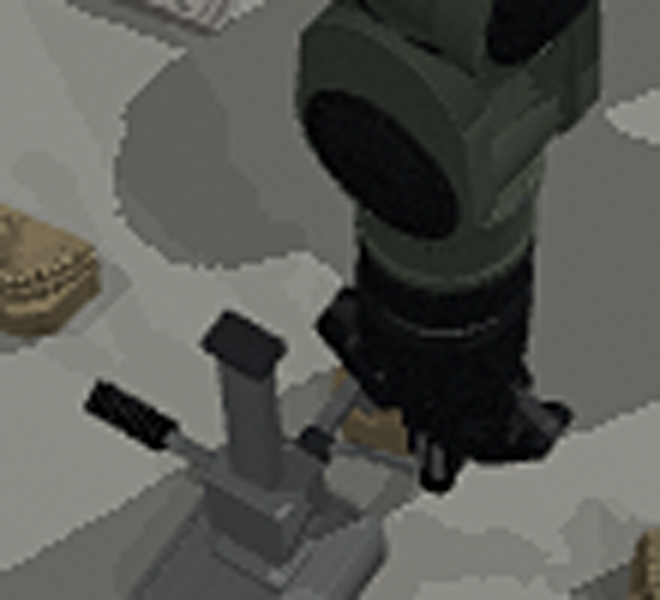

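The fingertips are right above the ball (zoom (437,485)). The finger linkages spread toward the column, so I'll turn the wrist a quarter turn back. This gives clearance and moves the last joint away from its limit.

Request:
{"api": "arm_command", "payload": {
  "series": [
    [1,0,0,0,0,-0.14,0],
    [1,0,0,0,0,-0.28,0],
    [1,0,0,0,0,-0.42,0],
    [1,0,0,0,0,-0.56,0],
    [1,0,0,0,0,-0.7,0]
  ]
}}

```text
clock: 11.75
tcp_pos: [0.5455, 0.0961, 0.1483]
ee_rot: [-1.569, -0.002, -0.725]
wrist_force: [-0.3, 0.4, -0.6]
grip_width: 0.003
```

Request:
{"api": "arm_command", "payload": {
  "series": [
    [1,0,0,0,0,-0.14,0],
    [1,0,0,0,0,-0.28,0],
    [1,0,0,0,0,-0.42,0],
    [1,0,0,0,0,-0.56,0],
    [1,0,0,0,0,-0.7,0]
  ]
}}

```text
clock: 12.25
tcp_pos: [0.5455, 0.0962, 0.1483]
ee_rot: [-1.571, -0.002, -0.025]
wrist_force: [0.3, -0.7, 0.1]
grip_width: -0.002
```

Request:
{"api": "arm_command", "payload": {
  "series": [
    [1,0,0,0,0,-0.1,0],
    [1,0,0,0,0,-0.17,0],
    [1,0,0,0,0,-0.17,0]
  ]
}}

```text
clock: 12.55
tcp_pos: [0.5454, 0.0962, 0.1482]
ee_rot: [-1.571, -0.002, 0.139]
wrist_force: [-0.6, 0.4, -0.2]
grip_width: -0.001
```

Run:
```python
from h import *
for n,(x,y,w,h) in(('scene',(250,205,110,100)),):
    p,d=cap(n,n+'7'); cv2.imwrite(f'pics/{n}7z.png',cv2.resize(p[y:y+h,x:x+w,::-1],None,fx=6,fy=6,interpolation=cv2.INTER_CUBIC))
s=ctrl.get_state();print(s['wrist_force'],s['tcp_pos'],s['q'])
```

```text
[ 0.1139376  -0.58574742 -0.03739245] [0.54533413 0.09612061 0.14801486] [ 4.11772083e-02  4.00847284e-01 -3.08689433e-01  8.59462003e-01
 -3.24761714e-05  1.47429959e+00]
```

View pics/scene7z.png

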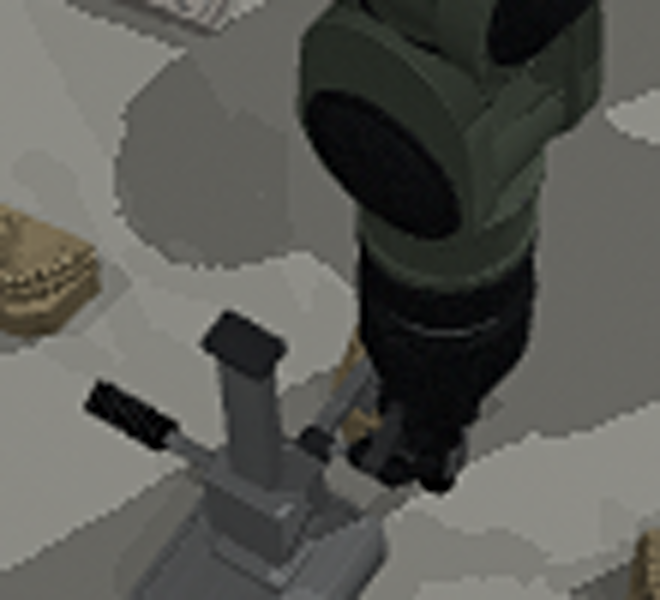

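Request:
{"api": "arm_command", "payload": {
  "series": [
    [1,0,3,0,0,0,0],
    [1,0,6,0,0,0,0],
    [1,0,9,0,0,0,0],
    [1,0,11,0,0,0,0],
    [1,0,13,0,0,0,0]
  ]
}}

```text
clock: 13.1
tcp_pos: [0.5448, 0.0966, 0.134]
ee_rot: [-1.57, -0.0, 0.139]
wrist_force: [-1.2, 2.2, 3.5]
grip_width: -0.0
```

Request:
{"api": "arm_command", "payload": {
  "series": [
    [1,0,1,0,0,0,0],
    [1,0,2,0,0,0,0],
    [1,0,3,0,0,0,0],
    [1,0,4,0,0,0,0],
    [1,0,5,0,0,0,0]
  ]
}}

```text
clock: 13.6
tcp_pos: [0.5447, 0.096, 0.1289]
ee_rot: [-1.571, -0.0, 0.139]
wrist_force: [-0.7, 1.9, 3.3]
grip_width: 0.001
```

Request:
{"api": "arm_command", "payload": {
  "series": [
    [1,0,2,0,0,0,0],
    [1,0,4,0,0,0,0],
    [1,0,6,0,0,0,0],
    [1,0,8,0,0,0,0],
    [1,0,10,0,0,0,0]
  ]
}}

```text
clock: 14.1
tcp_pos: [0.5446, 0.096, 0.1187]
ee_rot: [-1.571, 0.0, 0.139]
wrist_force: [-0.2, 2.0, 2.4]
grip_width: -0.004
```

Run:
```python
from h import *
for n,(x,y,w,h) in(('scene',(250,205,110,100)),):
    p,d=cap(n,n+'8'); cv2.imwrite(f'pics/{n}8z.png',cv2.resize(p[y:y+h,x:x+w,::-1],None,fx=6,fy=6,interpolation=cv2.INTER_CUBIC))
s=ctrl.get_state();print(s['wrist_force'],s['tcp_pos'])
```

```text
[0.39095868 1.87283889 1.17891127] [0.54445391 0.09591602 0.11840334]
```

View pics/scene8z.png

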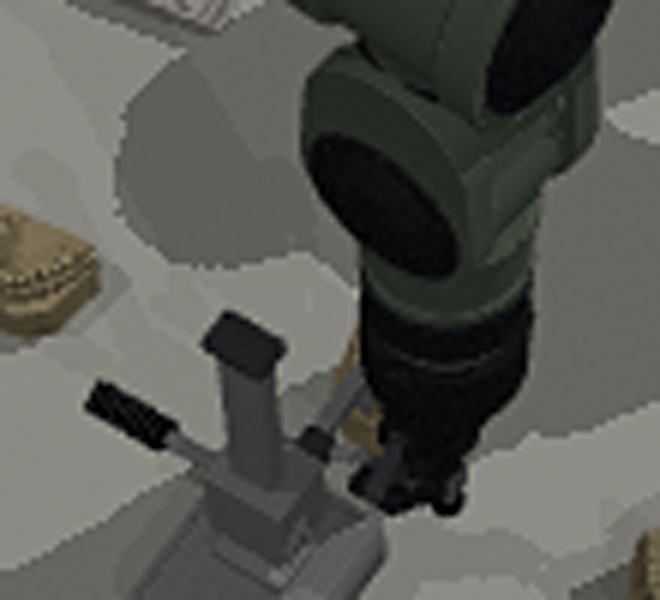

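The ball is moving down under the fingertips (zoom (450,500)) and the carriage hasn't moved. I'll continue.

Request:
{"api": "arm_command", "payload": {
  "series": [
    [1,0,2,0,0,0,0],
    [1,0,4,0,0,0,0],
    [1,0,6,0,0,0,0],
    [1,0,8,0,0,0,0],
    [1,0,10,0,0,0,0]
  ]
}}

```text
clock: 14.65
tcp_pos: [0.5446, 0.096, 0.1088]
ee_rot: [-1.571, 0.0, 0.139]
wrist_force: [0.2, 1.4, 0.5]
grip_width: -0.001
```

Request:
{"api": "arm_command", "payload": {
  "series": [
    [1,0,2,0,0,0,0],
    [1,0,4,0,0,0,0],
    [1,0,6,0,0,0,0],
    [1,0,8,0,0,0,0],
    [1,0,10,0,0,0,0]
  ]
}}

```text
clock: 15.15
tcp_pos: [0.5446, 0.096, 0.0988]
ee_rot: [-1.571, 0.0, 0.139]
wrist_force: [-0.7, 1.8, 1.6]
grip_width: -0.0
```

Request:
{"api": "arm_command", "payload": {
  "series": [
    [1,0,2,0,0,0,0],
    [1,0,4,0,0,0,0],
    [1,0,6,0,0,0,0],
    [1,0,8,0,0,0,0],
    [1,0,10,0,0,0,0]
  ]
}}

```text
clock: 15.65
tcp_pos: [0.5448, 0.0955, 0.0888]
ee_rot: [-1.572, -0.0, 0.139]
wrist_force: [0.4, -2.2, 2.9]
grip_width: 0.005
```

Request:
{"api": "arm_command", "payload": {
  "series": [
    [1,0,2,0,0,0,0],
    [1,0,4,0,0,0,0],
    [1,0,6,0,0,0,0],
    [1,0,8,0,0,0,0],
    [1,0,10,0,0,0,0]
  ]
}}

```text
clock: 16.15
tcp_pos: [0.5449, 0.0959, 0.0789]
ee_rot: [-1.571, -0.0, 0.139]
wrist_force: [-0.1, -2.6, 2.3]
grip_width: 0.001
```

Request:
{"api": "arm_command", "payload": {
  "series": [
    [1,0,2,0,0,0,0],
    [1,0,4,0,0,0,0],
    [1,0,6,0,0,0,0]
  ]
}}

```text
clock: 16.45
tcp_pos: [0.5448, 0.0959, 0.0729]
ee_rot: [-1.571, -0.0, 0.139]
wrist_force: [0.0, -2.7, 2.2]
grip_width: -0.0
```

Request:
{"api": "arm_command", "payload": {
  "series": [
    [1,0,1,0,0,0,0],
    [1,0,2,0,0,0,0],
    [1,0,3,0,0,0,0],
    [1,0,4,0,0,0,0]
  ]
}}

```text
clock: 16.85
tcp_pos: [0.5448, 0.096, 0.069]
ee_rot: [-1.571, -0.0, 0.139]
wrist_force: [1.0, -3.7, 3.1]
grip_width: -0.001
```

Request:
{"api": "arm_command", "payload": {
  "series": [
    [1,0,1,0,0,0,0],
    [1,0,2,0,0,0,0],
    [1,0,2,0,0,0,0]
  ]
}}

```text
clock: 17.15
tcp_pos: [0.5446, 0.0963, 0.0668]
ee_rot: [-1.57, 0.0, 0.139]
wrist_force: [0.8, -0.9, 2.1]
grip_width: 0.001
```

Request:
{"api": "arm_command", "payload": {
  "series": [
    [1,0,-1,0,0,0,0],
    [1,0,-4,0,0,0,0],
    [1,0,-20,0,0,0,0],
    [1,0,-50,0,0,0,0],
    [1,0,-90,0,0,0,0]
  ]
}}

```text
clock: 17.65
tcp_pos: [0.5426, 0.0965, 0.1561]
ee_rot: [-1.569, 0.005, 0.139]
wrist_force: [0.5, 0.7, 1.1]
grip_width: -0.001
```

Request:
{"api": "arm_command", "payload": {
  "series": [
    [1,0,-45,-20,0,0,0],
    [1,0,-90,-40,0,0,0],
    [1,0,-130,-40,0,0,0],
    [1,0,-130,0,0,0,0],
    [1,0,-130,40,0,0,0]
  ]
}}

```text
clock: 18.15
tcp_pos: [0.5398, 0.136, 0.2887]
ee_rot: [-1.57, -0.003, 0.136]
wrist_force: [-0.5, 0.2, -0.6]
grip_width: 0.003
```

Run:
```python
from h import *
for n,(x,y,w,h) in(('scene',(250,205,110,100)),):
    p,d=cap(n,n+'9'); cv2.imwrite(f'pics/{n}9z.png',cv2.resize(p[y:y+h,x:x+w,::-1],None,fx=6,fy=6,interpolation=cv2.INTER_CUBIC))
    x,y,w,h=305,270,30,35; P=pts(d,n)
    k,l,s,ce=cv2.connectedComponentsWithStats((p.max(-1)[y:y+h,x:x+w]<45).astype(np.uint8))
    for i in range(1,k): print(s[i],ce[i]+[x,y],np.median(P[y:y+h,x:x+w][l==i],0))
s=ctrl.get_state();print(s['wrist_force'],s['tcp_pos'])
```

```text
[0 8 1 3 3] [305. 279.] [0.55788053 0.03826223 0.10426076]
[13 21  6  6 25] [320.56 293.4 ] [0.54824436 0.09107288 0.06274134]
[-1.87913926  3.83790027 -0.4567171 ] [0.53773039 0.14214168 0.28784323]
```

View pics/scene9z.png

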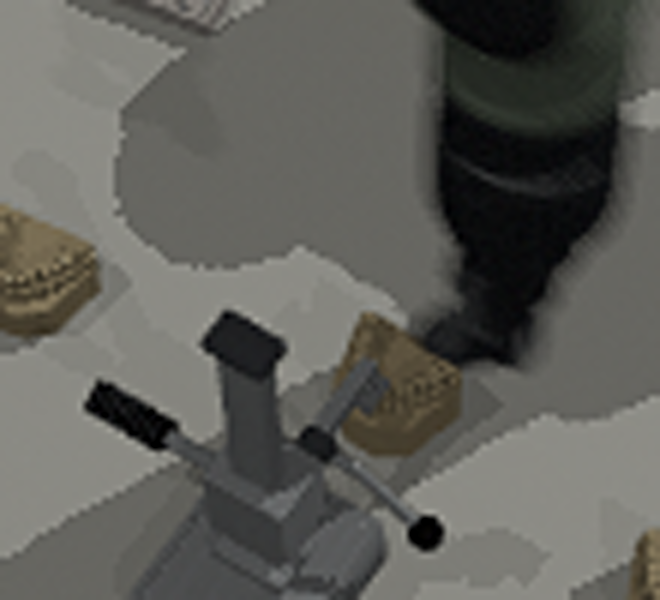

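Run:
```python
from h import *
for yaw in(7,8,9):
    e=np.array([np.cos(np.radians(yaw)),np.sin(np.radians(yaw)),0]); ey=np.array([-e[1],e[0],0]); col=np.array([.597,.021,0])
    for uv in((322.58,278.45),(322.37,283.63),(320.56,293.4)):
        o,d=ray('scene',*uv); s=((col-o)@e-.040)/(d@e); p=o+s*d; print(yaw,p.round(4),'gy',((p-col)@ey).round(4))
s=ctrl.get_state();print(s['wrist_force'],s['tcp_pos'],s['dq'].round(3))
```

```text
7 [0.5473 0.0973 0.1675] gy 0.0818
7 [0.5474 0.097  0.1345] gy 0.0815
7 [0.5481 0.0913 0.0622] gy 0.0757
8 [0.546  0.0963 0.1642] gy 0.0816
8 [0.5461 0.0959 0.1312] gy 0.0813
8 [0.5469 0.0903 0.0588] gy 0.0756
9 [0.5447 0.0952 0.161 ] gy 0.0815
9 [0.5448 0.0949 0.1279] gy 0.0812
9 [0.5457 0.0893 0.0556] gy 0.0755
[-1.87913926  3.83790027 -0.4567171 ] [0.53773039 0.14214168 0.28784323] [-0.045  0.005 -0.029  0.003 -0.048 -0.132]
```

Request:
{"api": "arm_command", "payload": {
  "series": [
    [1,0,0,0,0,0,0],
    [1,0,0,0,0,0,0],
    [1,0,0,0,0,0,0],
    [1,0,0,0,0,0,0],
    [1,0,0,0,0,0,0]
  ]
}}

```text
clock: 18.7
tcp_pos: [0.5393, 0.1349, 0.2869]
ee_rot: [-1.571, 0.0, 0.138]
wrist_force: [0.0, -0.4, -0.4]
grip_width: -0.003
```

Run:
```python
from h import *
p,d=cap('scene','sceneA')
a=np.load('scene0.npz')['p'];
# casts/props motion check: buff, teal, jar regions difference
for k,(x,y,w,h) in dict(castL=(240,232,32,30),castR=(350,288,32,30),cast=(300,255,32,28),prop=(384,284,26,16),grip=(255,255,35,30)).items():
    print(k,abs(a[y:y+h,x:x+w].astype(int)-p[y:y+h,x:x+w]).max(-1).mean().round(1))
b=np.load('scene9.npz')['p']; c=np.load('scene5.npz')['p']
for t,q in(('5',c),('9',b),('A',p)):
    x,y=255,255; k,l,s,ce=cv2.connectedComponentsWithStats((q[y:y+45,x:x+30].max(-1)<45).astype(np.uint8)); print(t,[(ce[i]+[x,y]).round(2).tolist()+[int(s[i,4])] for i in range(1,k) if s[i,4]>20])
s=ctrl.get_state();print(s['wrist_force'],s['tcp_pos'],s['clock'])
```

```text
castL 12.2
castR 7.4
cast 37.5
prop 7.0
grip 44.6
5 [[271.28, 273.95, 81]]
9 [[271.28, 273.95, 81]]
A [[271.29, 273.91, 82]]
[-0.05048784  0.49086554  0.49979694] [0.53923028 0.1350245  0.28687861] 18.75
```

View pics/sceneA.png

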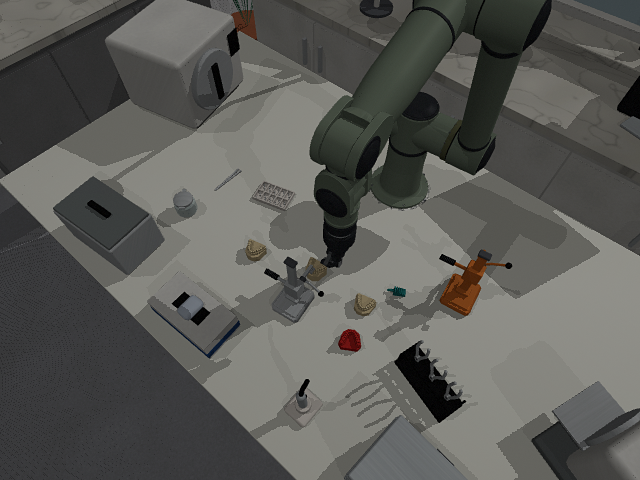

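The final view shows the arm clear at (335,255), the lever down with its ball at (321,293), and the casts, jar, prop and tweezers where they started. The grip blob hasn't moved since contact, so the carriage is holding. I'm handing in.

```bash
python3 -c "
from station import ctrl
print(ctrl.finish_job())"
```

```text
the job is handed in; nothing more can be done
None
```

I lowered the carriage by pushing on top of its grip until the foot rested on the cast's front teeth. Then I pushed the clamp lever down tight, lifted the arm clear and handed the job in at about 18.8 s.

- **Contact:** the push was a steady 3 N or so on the way down, then rose to about 8 N. That puts roughly 5 N on the teeth, at a foot height of about 50 mm. I could not measure the contact force after letting go. I take it to have held because the grip did not move in the pictures from then on.
- **Clamp:** the ball's height in the picture puts the lever at about 1.19 rad, and the last fingertip height gives about 1.20 rad. Tight starts at 1.05.
- **Surroundings:** by eye in the last picture, the casts, jar, mouth prop and tweezers had not moved. A pixel comparison with the first picture was no use because the arm's shadow had moved.
- **Disagreement:** the two cameras differed by 1–4 mm when I located the grip, ball and column, which made no difference to the job.

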